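# Warm the two-part resin and open the flask beside the dial, whichever way its cap unscrews

### The arm

A 6-joint arm with a two-finger parallel gripper is mounted at the origin on a cart in front of the work surface, level with it; the furniture and walls round the work are solid. World frame = base frame: x ahead of the robot, y to its left, z up, the work surface at z = 0. Lengths are in m, angles in rad, forces in N, time in s.
With the tool pointing down it reaches from about 0.35 to 0.85 m from the base axis. Payload 8.1 kg.
Tool frame: the origin (TCP) lies on the centre line of the jaws, within the pads' length; the fingertips stand 22 mm ahead of it and the grasp point (between the pads) lies 3 mm ahead of it; z points along the fingers, y is the line along which they close (so a half turn about z gives the same grasp; the last joint's range is limited). The gripper opens to 93 mm and grips with 3 to 60 N. Pads are 15 mm wide; open, the fingers measure 128 mm over their backs; the gripper's body (75 mm by 188 mm) begins 65 mm behind the grasp point.
Start: joints at [-1.404, 0.13, 1.488, -0, 1.523, -0.085], TCP at [0.15, -0.581, 0.241] pointing down, gripper open.
Joint ranges: [-2.96, 2.96], [-0.89, 2.26], [0.02, 2.5], [-1.34, 4.48], [0, 2.73], [-2.66, 2.66]. Speed limits (rad/s): [2.39, 2.39, 2.79, 3.14, 3.14, 3.14].

### API

Orientations are given as a rotation vector (axis times angle).
In Python, from plant import robot gives the robot as it stands.
- The arm moves only by the tool pendant, called after "Call:" as a command line: name --argument value ..., lists and objects as JSON in quotes. Schema: {"type":"object","properties":{"ticks":{"type":"object","properties":{"jaw":{"type":"array","items":{"type":"number"},"minItems":1,"maxItems":20},"sx":{"type":"array","items":{"type":"number"},"minItems":1,"maxItems":20},"sy":{"type":"array","items":{"type":"number"},"minItems":1,"maxItems":20},"sz":{"type":"array","items":{"type":"number"},"minItems":1,"maxItems":20},"turn":{"type":"array","items":{"type":"number"},"minItems":1,"maxItems":20}},"additionalProperties":false,"required":["jaw","sx","sy","sz","turn"]},"clamp_n":{"type":"number"},"only":{"type":"string"},"quiet":{"type":"boolean"},"lines":{"type":"string"}},"required":["ticks"],"additionalProperties":false}. ticks is an object with one list for each field, all of the same length, 1 to 20, a row being the entries at one place: jaw (the finger opening in m), sx, sy, sz (the shift in parts of the range, where 1.0 means 0.25 m), turn (a turn about the tool's z in a scale on which 1.0 is 4 rad); each row shifts and turns the commanded pose from where the row before left it, along the tool's axes as they then stand; what a row does not reach is not made up. A row lasts 1/10 s, in which the tool goes at most 0.05 m and 0.15 rad, less where a joint would pass 70% of its speed; a pose out of reach is approached as far as the arm can. The fingers move at their own pace and stop on an object; clamp_n is the grip in N (left out, the last holds). Time passes only in rows, so rows that do not move let the fingers close. The tool returns the time, the measured TCP pose, the force, the opening and the grip force at its end. only (a regular expression) keeps the lines of the reply that match it, lines (a string "A,B") keeps lines A to B, and quiet returns only ok. Shift and turn numbers lie between -1 and 1, and a call with a number outside is refused. Input that does not fit is refused with a message, and nothing moves.
- robot.read_state(): the state, without advancing time (a new reading comes with each control period).
- robot.read_camera(name): name is "scene" or "top"; returns a dict with "image" (400x640x3 uint8, red, green, blue), "fx", "fy", "cx", "cy" (pixels), "R" (3x3) and "t" (3): a world point X has camera coordinates R X + t. Camera axes: x right, y down, z forward; pixel columns grow to the right and rows downward; lengths in m; the calibration is good to about 2 mm. A picture is of the moment at which its call begins. There is no depth.
- robot.close_job(): hands the job in; it is judged then, once.
The state is a dict: "t": time; "q": joint angles; "dq": joint speeds; "joint_torque": joint torques, N m; "tool_pos": TCP position; "orientation": TCP orientation; "force": force on the tool from outside, world axes, zero at the start; "wrist_torque": the same for the moment, N m; "opening": finger opening in m; "gripper_force": force on a finger pad.
Only numpy, scipy, OpenCV 4.12 (cv2) and the standard library are available. Lean on these libraries where they do the work, as an engineer would, in place of code of your own. Each camera call takes 0.05 s, during which the arm holds its last target. There are 200 camera calls.

### The job

The two flasks of two-part resin stand in the flask warmer: turn the warmer's dial to 40 on its scale, then take the screw cap off the flask in the well next to the dial. One of the two flasks has a left-hand thread and nothing shows which, so try the cap gently one way and, if it will not give, the other; leave the flasks seated in their wells, the other cap on and the things around where they are. Finish while still holding the cap in the gripper, level and still, well clear of the flask (at least 5 cm above where it sat), with the dial still at 40.

Things in the scene. Friction and masses are not known exactly. Their poses are not given: they have to be found in the camera images.
- warmer: flask warmer, fixed to the bench, 300 mm long (its y), 104 mm deep (its x). From its right-hand (-y) end: a grey control head 100 mm long, flat top 60 mm above the bench, that carries the dial; then a dark metal block 34 mm high with two square wells. Origin: centre of its footprint on the bench, z up, x away from the robot, y to the robot's left
- dial_grip (a point): on the dial's vertical axis, 86 mm above the bench (fingertips may reach down to about 66 mm). Black knob: round skirt 47 mm across, its top 64 mm above the bench; on it a bar grip 40 mm long, 11 mm wide, its top 89 mm above the bench. The point turns with the knob: x along the bar to its end with the white pointer line, z up
- dial (a joint): dial angle in rad, growing clockwise from above: 0 at scale 0, 4.712 at scale 100, 0.471 (27 degrees) per 10 units; 40 is 1.885. Stays where it is left (friction 0.03 N m). Starts somewhere between 9 and 27 on the scale
- dial_40 (a point): outer end of the tick for 40, on the control head's top 33 mm from the dial's axis. Eleven white ticks for 0, 10 ... 100, wider and longer at 0, 50 and 100; 50 lies straight along the warmer's x axis (away from the robot), 40 is the tick just anticlockwise of it, the fifth counted clockwise from 0
- well_near (a point): centre of the floor of the well next to the dial, 10 mm above the bench, 105 mm from the dial's axis
- well_far (a point): centre of the floor of the other well, 100 mm further along the warmer's y axis
- flask_1: one of two white plastic flasks exactly alike: square body 58 x 58 mm, 66 mm high, round neck 34 mm across, rim 96 mm above the underside, blank labels, about 0.4 kg. Stands loose in a well 24 mm deep with 1.5 mm play a side, which keeps it from turning. Origin: centre of its underside, z up. Either flask may stand in either well
- flask_2: the other flask, the same to look at. One of the two has a right-hand thread (its cap opens anticlockwise from above), the other a left-hand thread (opens clockwise), so that the resin's and the hardener's caps cannot be swapped; which one stands next to the dial must be felt out
- cap_1: cap of flask 1: black, ribbed, 51 mm across, 24 mm high, about 30 g. Origin: centre of its underside (skirt edge), z up; when on, 75 mm above the flask's underside, 3 mm above the shoulder. Short lug thread, not jammed tight: the right way it is free after 50 degrees (0.87 rad) and meets a stop at about 90; turn it about 70 degrees (1.2 rad)
- cap_2: cap of flask 2, the same. The wrong way a cap stops after about 5 degrees, plus 3 degrees of the flask's play in its well. It does not climb while it is turned; once free it lifts straight off and is clear of the neck 25 mm up. Its yaw at the start tells nothing of the hand
- lamp_foot (a point): centre of the fixed desk lamp's foot, 110 mm (x) by 150 mm (y); its slim upright arm stands 35 mm behind this point and reaches 0.39 m up. It never moves; the robot's hand starts to the right of it and the warmer stands to its left, so bring the hand closer to the robot before swinging past
- mixing_bowl: bystander: blue bowl 116 mm across, 62 mm high, origin at the centre of its underside
- calculator: bystander: pocket calculator 130 x 75 x 16 mm, origin at the centre of its underside
- tape_roll: bystander: roll of tape 94 mm across, 19 mm high, lying flat behind the warmer, origin at the centre of its underside

How it is judged:
By the outcome, as a careful person would: the job done as asked, in the order asked, and still so for the second after the job is handed in, while the arm keeps its last pose, push and grip.
It also fails if it takes over 67 s, if anything falls off the work surface, if the arm or the gripper's body presses on something with over 40 N, if the wrist force passes 120 N, or if a joint passes its speed limit or range.

## Working session

There is one attempt and no reset: what is moved stays moved. The work goes in short steps, Python scripts to look and compute and a tool call to move; the robot and the scene stay as the last step left them, time stands still between calls to the robot, and variables do not carry over. Pictures are saved under pics/ and viewed, at most 10 in all, crops included, and the job is handed in when it is done.

```bash
ls; mkdir -p pics
```

Run:
```python
from plant import robot
import cv2,numpy as np
s=robot.read_state();print({k:np.round(v,3) for k,v in s.items()})
for n in("scene","top"):
    c=robot.read_camera(n);cv2.imwrite(f"pics/{n}0.png",c["image"][:,:,::-1]);print(n,c["fx"],c["cx"],c["cy"],np.round(c["R"],3).tolist(),np.round(c["t"],3), -c["R"].T@c["t"])
```

```text
pics
plant.py
{'t': np.float64(0.0), 'q': array([-1.404,  0.131,  1.489,  0.   ,  1.523, -0.085]), 'dq': array([-0.001, -0.   ,  0.001,  0.001, -0.002, -0.   ]), 'joint_torque': array([ 2.0000e-03, -5.5985e+01, -4.9176e+01,  7.7000e-02,  3.6000e-02,
       -0.0000e+00]), 'tool_pos': array([ 0.149, -0.581,  0.24 ]), 'orientation': array([-3.115, -0.394,  0.   ]), 'force': array([0.331, 0.075, 0.196]), 'wrist_torque': array([-0.048,  0.025,  0.008]), 'gripper_force': np.float64(0.0), 'opening': np.float64(0.093)}
scene 515.2551038637229 324.5854340940588 189.2953730584785 [[-0.475, -0.88, 0.012], [-0.372, 0.188, -0.909], [0.798, -0.436, -0.416]] [0.395 0.238 1.31 ] [-0.76936758  0.87367606  0.75714666]
top 427.6403093559016 313.4742847904582 197.18293427227994 [[0.012, -1.0, 0.021], [-0.986, -0.015, -0.166], [0.166, -0.019, -0.986]] [0.111 0.566 1.349] [0.33216105 0.14511476 1.42126396]
```

View pics/scene0.png

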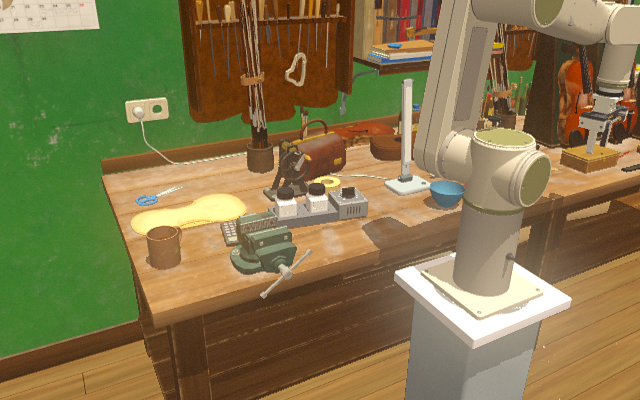

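View pics/top0.png

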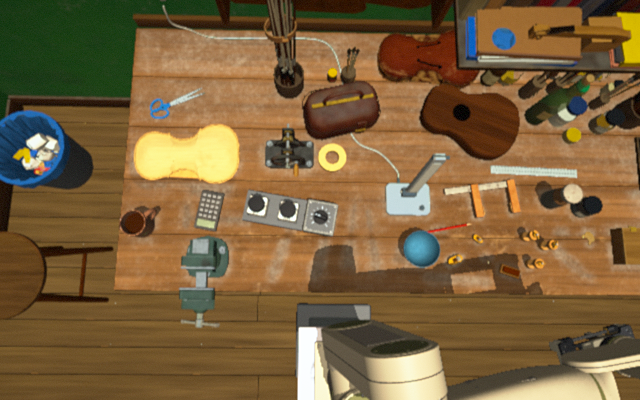

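The top view shows the dial at about (320,216), the near cap at (288,209), the far cap at (257,204), the lamp foot at (408,199) and the bowl at (421,247). In the scene view the caps are at (317,188) and (285,193), and the dial is at (349,193). I'll zoom in on both views.

Run:
```python
import cv2,numpy as np
a=cv2.imread("pics/top0.png")[185:240,240:345];b=cv2.imread("pics/scene0.png")[178:228,270:375]
f=lambda x:cv2.resize(x,(735,x.shape[0]*5),interpolation=cv2.INTER_CUBIC) if 0 else cv2.resize(x,None,fx=7,fy=5.5 if 0 else 7,interpolation=cv2.INTER_CUBIC)[:,:735]
a=cv2.resize(a,None,fx=5.6,fy=5.6,interpolation=cv2.INTER_CUBIC);b=cv2.resize(b,None,fx=5.6,fy=5.6,interpolation=cv2.INTER_CUBIC)
cv2.imwrite("pics/z0.png",np.vstack([a,b]))
```

```text
(no output)
```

View pics/z0.png

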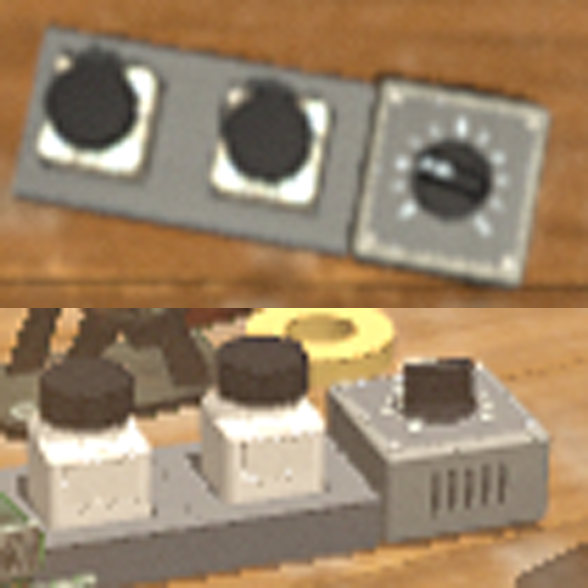

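The zoom shows both caps on, the dial's ticks (50 at crop (461,126)), and the bar's white pointer at about (437,170), pointing away to the left. Next I'll measure these.

Create h.py:
```python
import cv2,numpy as np
from plant import robot
def P(c): 
    K=np.array([[c["fx"],0,c["cx"]],[0,c["fy"],c["cy"]],[0,0,1]]);return K@np.c_[c["R"],c["t"]]
def plane(c,uv,z):
    C=-c["R"].T@c["t"];d=c["R"].T@np.array([(uv[0]-c["cx"])/c["fx"],(uv[1]-c["cy"])/c["fy"],1]);return C+d*(z-C[2])/d[2]
def tri(a,ua,b,ub):
    X=cv2.triangulatePoints(P(a),P(b),np.array(ua,float).reshape(2,1),np.array(ub,float).reshape(2,1));return (X[:3]/X[3]).ravel()
def blobs(im,box,lo,hi,up=4,amin=10):
    x0,y0,x1,y1=box;g=cv2.resize(im[y0:y1,x0:x1],None,fx=up,fy=up,interpolation=cv2.INTER_CUBIC).max(2)
    n,l,s,ce=cv2.connectedComponentsWithStats(((g>=lo)&(g<=hi)).astype(np.uint8))
    return [(s[i,4]/up**2,*((ce[i]+.5)/up-.5+[x0,y0]),s[i,2]/up,s[i,3]/up) for i in range(1,n) if s[i,4]>amin*up*up]
```

Run:
```python
from h import *
t=robot.read_camera("top");s=robot.read_camera("scene");np.set_printoptions(precision=4,suppress=True)
np.save("pics/t.npy",t["image"])
T=blobs(t["image"],(240,185,345,240),0,85);S=blobs(s["image"],(270,178,375,228),0,85)
for b in T:print("T",np.array(b))
for b in S:print("S",np.array(b))
for a in T:
  for b in S:
    X=tri(t,a[1:3],s,b[1:3]); p=P(t)@np.r_[X,1];e=np.hypot(*(p[:2]/p[2]-a[1:3]))
    if e<3 and a[0]>60 and b[0]>60:print(a[1:3],b[1:3],X,e)
print("white")
for b in blobs(t["image"],(308,202,334,233),170,255,8,.3):print(np.array(b),plane(t,b[1:3],.06),plane(t,b[1:3],.089))
```

```text
T [205.375  255.9511 202.6783  16.25    17.75  ]
T [196.875  287.289  208.2993  15.75    17.5   ]
T [125.4375 320.5728 216.8964  13.75    13.5   ]
S [ 81.1875 316.5979 191.0605  15.5      8.75  ]
S [ 53.8125 347.4427 191.3622  12.       7.25  ]
S [ 18.875  290.9884 194.8253   6.5      8.25  ]
S [ 11.5625 282.7385 196.0872   6.       4.75  ]
(np.float64(287.2889682539683), np.float64(208.2992857142857)) (np.float64(316.5978637413395), np.float64(191.0605273287144)) [0.5193 0.1997 0.0849] 0.7951638103119242
white
[  4.7812 310.1797 202.2296   3.5      1.625 ] [0.5449 0.1297 0.06  ] [0.5404 0.13   0.089 ]
[ 24.8281 325.1656 203.2577  17.625    4.5   ] [0.5423 0.0813 0.06  ] [0.5378 0.0827 0.089 ]
[  3.2188 308.0006 204.9854   1.125    3.375 ] [0.5359 0.1366 0.06  ] [0.5315 0.1368 0.089 ]
[  7.3281 321.982  207.1558   2.5      3.875 ] [0.5295 0.0915 0.06  ] [0.5253 0.0926 0.089 ]
[  2.8125 317.1465 207.9479   1.75     2.    ] [0.5267 0.107  0.06  ] [0.5225 0.1078 0.089 ]
[  3.4375 325.7574 209.1227   2.       2.375 ] [0.5233 0.0793 0.06  ] [0.5192 0.0807 0.089 ]
[  1.6562 313.5613 209.95
[... 297 characters left out ...]
5 ] [0.5076 0.1107 0.06  ] [0.5039 0.1114 0.089 ]
[  3.3594 318.5334 214.8334   2.5      1.75  ] [0.5044 0.1024 0.06  ] [0.5008 0.1033 0.089 ]
[  3.875  329.1391 216.7268   2.125    2.375 ] [0.4988 0.0683 0.06  ] [0.4953 0.0699 0.089 ]
[  3.4688 310.7055 217.7489   2.125    2.125 ] [0.4947 0.1273 0.06  ] [0.4912 0.1277 0.089 ]
[  3.6094 328.194  220.9061   2.125    2.375 ] [0.4853 0.0712 0.06  ] [0.4821 0.0728 0.089 ]
[ 63.6875 322.8461 229.6614  26.      12.875 ] [0.457  0.0881 0.06  ] [0.4544 0.0893 0.089 ]
[  7.9062 312.2762 222.0808   3.125    3.5   ] [0.4808 0.1221 0.06  ] [0.4776 0.1226 0.089 ]
[  8.5781 325.7371 224.8797   3.375    3.875 ] [0.4724 0.079  0.06  ] [0.4695 0.0804 0.089 ]
```

Add to h.py:
```python
TK=np.array([[.4808,.1221],[.4947,.1273],[.5079,.1256],[.52,.1185],[.5267,.107],[.5295,.0915],[.5233,.0793],[.5118,.0702],[.4988,.0683],[.4853,.0712],[.4724,.079]])
```

Run:
```python
from h import *
from scipy.optimize import least_squares
np.set_printoptions(precision=4,suppress=True)
k=np.arange(11);ang=lambda y:y+np.radians(135-27*k)
f=lambda p:np.ravel(np.c_[p[0]+(p[3]+p[4]*(k%5==0))*np.cos(ang(p[2])),p[1]+(p[3]+p[4]*(k%5==0))*np.sin(ang(p[2]))]-TK)
r=least_squares(f,[.5,.097,-.1,.03,0]);p=r.x;print("dial",p,np.degrees(p[2]),"rms",np.sqrt(np.mean(r.fun**2)))
t=robot.read_camera("top");s=robot.read_camera("scene")
C=-t["R"].T@t["t"]
for uv in((318.5334,214.8334),(315.9523,213.8224)):
    X=plane(t,uv,.089);v=X[:2]-p[:2];print("ptr",X,np.hypot(*v),"scale",(135-np.degrees(np.arctan2(v[1],v[0])-p[2]))/2.7)
y=p[2];R=np.array([[np.cos(y),-np.sin(y)],[np.sin(y),np.cos(y)]])
print("pred cap",p[:2]+R@[0,.105],p[:2]+R@[0,.205])
for hi in(70,85,100,115):
  T=[b for b in blobs(t["image"],(240,185,345,240),0,hi) if b[0]>60]
  S=[b for b in blobs(s["image"],(270,178,375,228),0,hi) if 40<b[0]<200]
  for a in T:
   for b in S:
    X=tri(t,a[1:3],s,b[1:3]);q=P(t)@np.r_[X,1];e=np.hypot(*(q[:2]/q[2]-a[1:3]))
    if e<4 and 0<X[2]<.15:print(hi,np.array(a),np.array(b),X,e)
for b in blobs(t["image"],(240,185,345,240),0,85):print(plane(t,b[1:3],.097))
# dial knob in the scene: predicted pixel of dial top
print(P(s)@np.r_[p[:2],.089,1]/ (P(s)@np.r_[p[:2],.089,1])[2])
```

```text
dial [ 0.4987  0.0974 -0.1655  0.0298  0.0015] -9.482346920584403 rms 0.000459255317935362
ptr [0.5008 0.1033 0.089 ] 0.006254382221216923 scale 20.231964506291906
ptr [0.5039 0.1114 0.089 ] 0.014954404886635794 scale 20.578038062377644
pred cap [0.516  0.2009] [0.5325 0.2996]
85 [196.875  287.3013 208.292   15.75    17.75  ] [ 77.5    316.3591 191.0484  15.5      8.75  ] [0.5195 0.2    0.0849] 0.6520789851885963
85 [125.4375 320.5569 216.8967  13.75    13.5   ] [ 57.5    347.7247 191.2791  12.       8.5   ] [0.497  0.0971 0.0715] 0.33490653486929933
100 [212.4375 287.2094 208.103   16.25    18.25  ] [167.     316.317  188.7897  16.      12.    ] [0.5192 0.2002 0.0927] 0.5725964732087923
100 [141.75   320.448  216.8682  14.25    14.25  ] [104.875  348.0167 192.1862  12.5     10.75  ] [0.4971 0.0966 0.0683] 0.06062059476765353
115 [157.5    320.3276 216.8025  14.75    14.75  ] [121.4375 348.0353 192.353   13.      11.25  ] [0.4972 0.0967 0.0677] 0.03845461549020114
[0.5351 0.2996 0.097 ]
[0.5189 0.2013 0.097 ]
[0.4934 0.0971 0.097 ]
[347.7872 186.0981   1.    ]
```

The dial reads about 20.4, so it needs about 0.92 rad clockwise. The near cap is at (0.518, 0.201), with its mid-height at about 0.095 m. Now I'll swing past the lamp, close to the robot, then turn the tool.

Units first: shifts go in shares of 0.25 m and turns go in shares of 4 rad. So -0.038 m / 0.25 = -0.152, 0.03 m / 0.25 = 0.12, -0.14 rad / 4 = -0.035.

Call:
pendant --ticks '{"jaw": [0.093, 0.093, 0.093, 0.093, 0.093, 0.093, 0.093, 0.093, 0.093, 0.093, 0.093, 0.093, 0.093, 0.093, 0.093, 0.093, 0.093, 0.093, 0.093, 0.093], "sx": [0.12, 0.12, 0.12, 0.12, 0.12, 0.12, 0.12, 0.12, 0.12, 0.12, 0.12, 0.12, 0, 0, 0, 0, 0, 0, 0, 0], "sy": [-0.152, -0.152, -0.152, -0.152, -0.152, -0.152, -0.152, -0.152, -0.152, -0.152, -0.152, -0.152, 0, 0, 0, 0, 0, 0, 0, 0], "sz": [0, 0, 0, 0, 0, 0, 0, 0, 0, 0, 0, 0, 0, 0, 0, 0, 0, 0, 0, 0], "turn": [0, 0, 0, 0, 0, 0, 0, 0, 0, 0, 0, 0, -0.035, -0.035, -0.035, -0.035, -0.035, -0.035, -0.035, 0]}' --clamp_n 20

```text
t: 2.3
tool_pos: [0.3845, -0.0497, 0.2407]
orientation: [2.562, 1.818, 0.0]
force: [0.1, 0.0, 0.6]
opening: 0.093
gripper_force: 0.0
```

Add to h.py:
```python
def go(x,y,z,yaw=None):
    from scipy.spatial.transform import Rotation as Ro
    s=robot.read_state();M=Ro.from_rotvec(s["orientation"]).as_matrix();ya=np.arctan2(M[1,1],M[0,1])
    print("t %.1f pos %s yawy %.3f delta tool %s turn %s F %s T %s op %.4f gf %.1f q6 %.2f"%(s["t"],np.round(s["tool_pos"],4),ya,np.round(M.T@(np.array([x,y,z])-s["tool_pos"]),4),None if yaw is None else round(ya-yaw,3),np.round(s["force"],1),np.round(s["wrist_torque"],2),s["opening"],s["gripper_force"],s["q"][5]))
```

```bash
python3 -c "
from h import *
go(.498,.097,.093,-.342)"
```

```text
t 2.3 pos [ 0.3845 -0.0497  0.2407] yawy -0.337 delta tool [0.176  0.0586 0.1477] turn 0.005 F [0.1 0.  0.6] T [-0.   -0.07  0.01] op 0.0930 gf 0.0 q6 0.08
```

Scaled: 0.035 m / 0.25 = 0.14, 0.025 m / 0.25 = 0.1.

Call:
pendant --ticks '{"jaw": [0.093, 0.093, 0.093, 0.093, 0.093, 0.093, 0.06, 0.06, 0.06, 0.06, 0.06], "sx": [0.14, 0.14, 0.14, 0.14, 0.14, 0, 0, 0, 0, 0, 0], "sy": [0.0468, 0.0468, 0.0468, 0.0468, 0.0468, 0, 0, 0, 0, 0, 0], "sz": [0, 0, 0, 0, 0, 0, 0.1, 0.1, 0.1, 0.08, 0], "turn": [0, 0, 0, 0, 0, 0, 0, 0, 0, 0, 0]}'

```text
t: 3.4
tool_pos: [0.4953, 0.0951, 0.1424]
orientation: [-2.565, -1.809, 0.008]
force: [-0.3, -0.3, -0.2]
opening: 0.061
gripper_force: 0.0
```

Run:
```python
from h import *
go(.498,.097,.093,-.342)
a=robot.read_camera("top")["image"][185:240,270:345,::-1];b=robot.read_camera("scene")["image"][170:225,310:385,::-1]
cv2.imwrite("pics/z1.png",cv2.resize(np.hstack([a,b]),None,fx=5,fy=5,interpolation=cv2.INTER_CUBIC))
```

```text
t 3.4 pos [0.4953 0.0951 0.1424] yawy -0.343 delta tool [0.0028 0.0022 0.0494] turn -0.001 F [-0.3 -0.3 -0.2] T [-0.02 -0.07 -0.01] op 0.0610 gf 0.0 q6 0.43
```

View pics/z1.png

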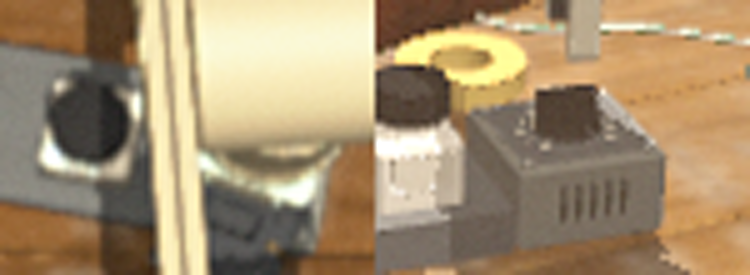

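The top view is covered by the arm. The scene view shows the knob clear at crop (568,113) and a grey vertical part at (585,30), which may be a finger. I'll check that by projection.

Run:
```python
from h import *
from scipy.spatial.transform import Rotation as Ro
s=robot.read_state();M=Ro.from_rotvec(s["orientation"]).as_matrix()
c=robot.read_camera("scene")
for d in([0,0,.022],[0,.0305,.022],[0,-.0305,.022],[0,0,0],[0,0,-.062]):
    p=P(c)@np.r_[s["tool_pos"]+M@d,1];print(d,np.round(p[:2]/p[2],1))
cv2.imwrite("pics/z2.png",cv2.resize(c["image"][90:240,270:430,::-1],None,fx=4,fy=4,interpolation=cv2.INTER_CUBIC))
```

```text
[0, 0, 0.022] [348.8 175.9]
[0, 0.0305, 0.022] [347.  172.2]
[0, -0.0305, 0.022] [350.8 179.8]
[0, 0, 0] [349.  169.4]
[0, 0, -0.062] [349.7 150.7]
```

View pics/z2.png

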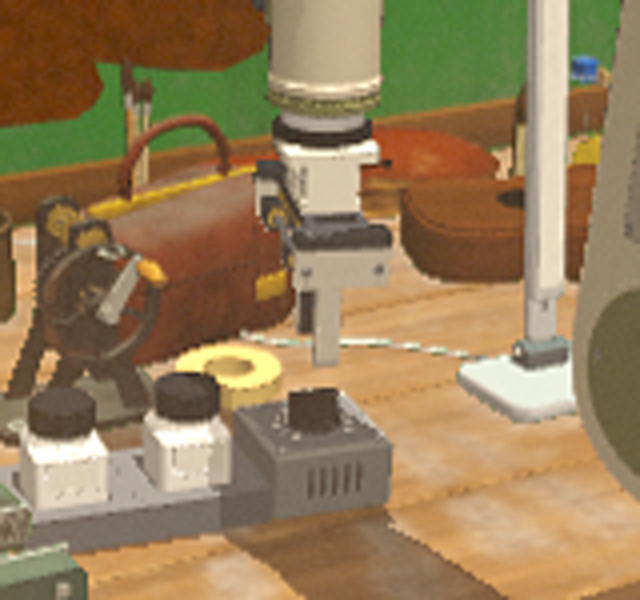

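The fingers are over the knob as predicted. I'll descend, close gently and check.

Scaled: 0.02 m / 0.25 = 0.08, 0.002 m / 0.25 = 0.008.

Call:
pendant --ticks '{"jaw": [0.05, 0.05, 0.05, 0.05, 0.02, 0.005, 0.005, 0.005, 0.005], "sx": [0.0104, 0, 0, 0, 0, 0, 0, 0, 0], "sy": [0.008, 0, 0, 0, 0, 0, 0, 0, 0], "sz": [0.08, 0.06, 0.052, 0, 0, 0, 0, 0, 0], "turn": [0, 0, 0, 0, 0, 0, 0, 0, 0]}' --clamp_n 15

```text
t: 4.45
tool_pos: [0.5009, 0.0977, 0.098]
orientation: [2.564, 1.815, 0.001]
force: [-0.8, 0.4, 0.6]
opening: 0.0147
gripper_force: 0.0
```

```bash
python3 -c "
from h import *
go(.498,.097,.093,-.342)"
```

```text
t 4.5 pos [0.5009 0.0977 0.098 ] yawy -0.339 delta tool [-0.0016 -0.0025  0.005 ] turn 0.003 F [-0.8  0.4  0.6] T [-0.02 -0.07 -0.01] op 0.0147 gf 0.0 q6 0.43
```

Scaled: 0.005 m / 0.25 = 0.02, -0.002 m / 0.25 = -0.008.

Call:
pendant --ticks '{"jaw": [0.03, 0.03, 0.005, 0.005, 0.005, 0.005, 0.005, 0.005], "sx": [-0.004, 0, 0, 0, 0, 0, 0, 0], "sy": [-0.008, 0, 0, 0, 0, 0, 0, 0], "sz": [0, 0.02, 0, 0, 0, 0, 0, 0], "turn": [0, 0, 0, 0, 0, 0, 0, 0]}' --clamp_n 15

```text
t: 5.25
tool_pos: [0.4995, 0.097, 0.0927]
orientation: [2.563, 1.814, 0.002]
force: [5.5, -1.5, -5.4]
opening: 0.011
gripper_force: 15.0
```

```bash
python3 -c "
from h import *
go(.498,.097,.093,-.342)"
```

```text
t 5.2 pos [0.4995 0.097  0.0927] yawy -0.339 delta tool [-0.0005 -0.0014 -0.0003] turn 0.003 F [ 5.5 -1.5 -5.4] T [-0.22 -1.1   0.03] op 0.0110 gf 15.0 q6 0.43
```

Scaled: 0.1 rad / 4 = 0.025.

Call:
pendant --ticks '{"jaw": [0.005, 0.005, 0.005, 0.005, 0.005, 0.005, 0.005, 0.005, 0.005, 0.005, 0.005, 0.005], "sx": [0, 0, 0, 0, 0, 0, 0, 0, 0, 0, 0, 0], "sy": [0, 0, 0, 0, 0, 0, 0, 0, 0, 0, 0, 0], "sz": [0, 0, 0, 0, 0, 0, 0, 0, 0, 0, 0, 0], "turn": [0.025, 0.025, 0.025, 0.025, 0.025, 0.025, 0.025, 0.025, 0.025, 0.0065, 0, 0]}'

```text
t: 6.45
tool_pos: [0.5003, 0.0961, 0.0927]
orientation: [3.103, 0.477, 0.006]
force: [9.9, -5.6, -8.5]
opening: 0.0107
gripper_force: 15.0
```

```bash
python3 -c "
from h import *
go(.498,.097,.093,-1.265)"
```

```text
t 6.5 pos [0.5003 0.0961 0.0927] yawy -1.266 delta tool [-0.0019 -0.0016 -0.0003] turn -0.001 F [ 9.9 -5.6 -8.5] T [-0.96 -1.85  0.05] op 0.0107 gf 15.0 q6 1.36
```

Scaled: -0.04 m / 0.25 = -0.16, -0.038 m / 0.25 = -0.152.

Call:
pendant --ticks '{"jaw": [0.04, 0.04, 0.04, 0.04, 0.04, 0.04, 0.06, 0.06, 0.06, 0.06, 0.08, 0.08, 0.08], "sx": [0, 0, 0, 0, 0, 0, 0.034, 0.034, 0.034, 0.034, 0.034, 0.034, 0], "sy": [0, 0, 0, 0, 0, 0, -0.152, -0.152, -0.152, -0.152, -0.152, -0.152, 0], "sz": [0, 0, 0, -0.08, -0.16, -0.16, 0, 0, 0, 0, 0, 0, 0], "turn": [0, 0, 0, 0, 0, 0, 0, 0, 0, 0, 0, 0, 0]}'

```text
t: 7.75
tool_pos: [0.477, 0.3343, 0.1925]
orientation: [-3.102, -0.485, 0.0]
force: [-0.2, -0.8, 0.4]
opening: 0.0777
gripper_force: 0.0
```

Run:
```python
from h import *
go(.518,.2008,.2,-.165)
t=robot.read_camera("top");im=t["image"]
cv2.imwrite("pics/z3.png",cv2.resize(im[180:245,235:350,::-1],None,fx=6.5,fy=6.5,interpolation=cv2.INTER_CUBIC))
for b in blobs(im,(308,202,334,233),150,255,8,.3):
  v=plane(t,b[1:3],.089)[:2]-[.4987,.0974]
  if np.hypot(*v)<.024:print("ptr",np.array(b),np.hypot(*v),(135-np.degrees(np.arctan2(v[1],v[0])+.1655))/2.7)
for b in blobs(im,(240,180,345,240),0,85):
  if b[0]>50:print(np.array(b),plane(t,b[1:3],.097))
```

```text
t 7.8 pos [0.477  0.3343 0.1925] yawy -1.261 delta tool [-0.0017  0.1396 -0.0077] turn -1.096 F [-0.2 -0.8  0.4] T [-0.02 -0.07  0.02] op 0.0777 gf 0.0 q6 1.78
ptr [  7.578125   319.45141753 212.10631443   2.625        5.5       ] 0.011173309019797512 40.592353673187134
[918.0625     265.28660052 210.34046736  46.5         60.        ] [0.51143326 0.26970266 0.097     ]
[204.9375     287.28693962 208.20497865  16.          18.        ] [0.51917877 0.20135146 0.097     ]
[136.25       320.17052752 217.03577982  14.25        13.75      ] [0.49292092 0.0983399  0.097     ]
[ 94.6875     250.68275578 234.73473597  16.25        15.5       ] [0.43485398 0.31233562 0.097     ]
```

View pics/z3.png

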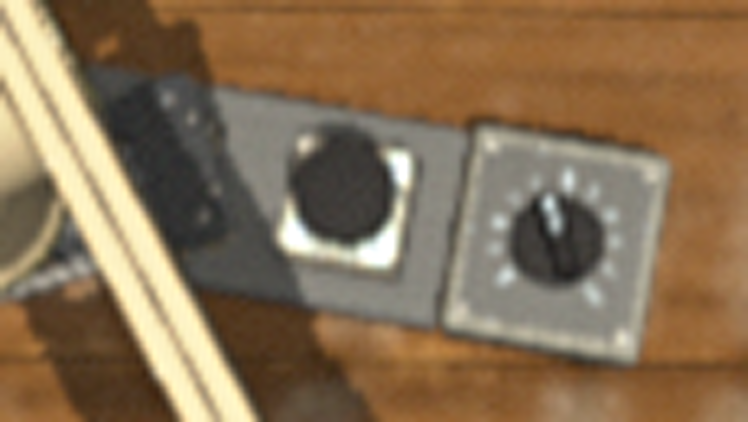

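The pointer is between the 30 and 50 ticks at crop (548,213), reading 40 within measurement error. The grasp geometry agrees with 40.0. Now the cap.

Scaled: 0.035 m / 0.25 = 0.14, -0.0017 m / 0.25 = -0.0068, -0.137 rad / 4 = -0.0343.

Call:
pendant --ticks '{"jaw": [0.085, 0.085, 0.085, 0.085, 0.085, 0.085, 0.085, 0.085, 0.085, 0.085, 0.085, 0.085, 0.085, 0.085], "sx": [0, 0, 0, -0.0068, 0, 0, 0, 0, 0, 0, 0, 0, 0, 0], "sy": [0.14, 0.14, 0.14, 0.1384, 0, 0, 0, 0, 0, 0, 0, 0, 0, 0], "sz": [0, 0, 0, 0, 0, 0, 0, 0, 0, 0, 0, 0, 0, 0], "turn": [0, 0, 0, 0, -0.0343, -0.0343, -0.0343, -0.0343, -0.0343, -0.0343, -0.0343, -0.0343, 0, 0]}'

```text
t: 9.2
tool_pos: [0.5188, 0.1957, 0.1927]
orientation: [2.406, 2.02, -0.0]
force: [-1.3, -0.0, 0.2]
opening: 0.085
gripper_force: 0.0
```

```bash
python3 -c "
from h import *
go(.5183,.201,.107,-.165)"
```

```text
t 9.2 pos [0.5188 0.1957 0.1927] yawy -0.174 delta tool [ 0.0051 -0.0014  0.0857] turn -0.009 F [-1.3 -0.   0.2] T [-0.02 -0.07 -0.02] op 0.0850 gf 0.0 q6 0.44
```

Scaled: 0.025 m / 0.25 = 0.1, 0.02 m / 0.25 = 0.08.

Call:
pendant --ticks '{"jaw": [0.085, 0.085, 0.085, 0.085, 0.085, 0.085, 0.06, 0.045, 0.045, 0.045, 0.045, 0.045], "sx": [0.02, 0, 0, 0, 0, 0, 0, 0, 0, 0, 0, 0], "sy": [-0.0056, 0, 0, 0, 0, 0, 0, 0, 0, 0, 0, 0], "sz": [0.08, 0.1, 0.08, 0.06, 0.0228, 0, 0, 0, 0, 0, 0, 0], "turn": [0, 0, 0, 0, 0, 0, 0, 0, 0, 0, 0, 0]}' --clamp_n 20

```text
t: 10.4
tool_pos: [0.5181, 0.2018, 0.1071]
orientation: [-2.401, -2.026, 0.0]
force: [-2.4, 0.4, 2.3]
opening: 0.0498
gripper_force: 20.0
```

```bash
python3 -c "
from h import *
go(.5183,.201,.107,-.165)"
```

```text
t 10.4 pos [0.5181 0.2018 0.1071] yawy -0.169 delta tool [-0.0007  0.0003  0.0001] turn -0.004 F [-2.4  0.4  2.3] T [ 0.02  0.33 -0.03] op 0.0498 gf 20.0 q6 0.45
```

Scaled: -0.03 rad / 4 = -0.0075.

Call:
pendant --ticks '{"jaw": [0.04, 0.04, 0.04, 0.04], "sx": [0, 0, 0, 0], "sy": [0, 0, 0, 0], "sz": [0, 0, 0, 0], "turn": [-0.0075, -0.0075, -0.0075, 0]}' --clamp_n 25

```text
t: 10.8
tool_pos: [0.5181, 0.2017, 0.107]
orientation: [-2.305, -2.134, 0.0]
force: [-3.2, -0.9, 3.9]
opening: 0.0492
gripper_force: 25.0
```

```bash
python3 -c "
from h import *
go(.5183,.201,.107,-.165)"
```

```text
t 10.8 pos [0.5181 0.2017 0.107 ] yawy -0.077 delta tool [-0.0007  0.0003 -0.    ] turn 0.088 F [-3.2 -0.9  3.9] T [-0.02  0.63 -0.1 ] op 0.0492 gf 25.0 q6 0.36
```

Call:
pendant --ticks '{"jaw": [0.04, 0.04, 0.04], "sx": [0, 0, 0], "sy": [0, 0, 0], "sz": [0, 0, 0], "turn": [-0.0063, -0.0063, 0]}'

```text
t: 11.1
tool_pos: [0.5177, 0.2015, 0.107]
orientation: [-2.252, -2.189, 0.002]
force: [-6.9, -1.4, 6.0]
opening: 0.0495
gripper_force: 25.1
```

```bash
python3 -c "
from h import *
go(.5183,.201,.107,-.165)"
```

```text
t 11.1 pos [0.5177 0.2015 0.107 ] yawy -0.028 delta tool [-0.0005  0.0006 -0.    ] turn 0.137 F [-6.9 -1.4  6. ] T [-0.15  1.12 -0.61] op 0.0495 gf 25.1 q6 0.31
```

Scaled: -0.015 rad / 4 = -0.0038.

Call:
pendant --ticks '{"jaw": [0.04, 0.04, 0.04], "sx": [0, 0, 0], "sy": [0, 0, 0], "sz": [0, 0, 0], "turn": [-0.0038, -0.0038, 0]}'

```text
t: 11.4
tool_pos: [0.5176, 0.2017, 0.107]
orientation: [-2.219, -2.222, 0.002]
force: [-7.2, 0.3, 7.1]
opening: 0.0495
gripper_force: 25.2
```

```bash
python3 -c "
from h import *
go(.5183,.201,.107,-.165)"
```

```text
t 11.4 pos [0.5176 0.2017 0.107 ] yawy 0.001 delta tool [-0.0007  0.0007 -0.    ] turn 0.166 F [-7.2  0.3  7.1] T [-0.08  1.28 -1.01] op 0.0495 gf 25.2 q6 0.28
```

The torque climbs after about 8 degrees, so this looks like the stop. I'll try the other way.

Scaled: 0.06 rad / 4 = 0.015.

Call:
pendant --ticks '{"jaw": [0.04, 0.04, 0.04, 0.04, 0.04, 0.04], "sx": [0, 0, 0, 0, 0, 0], "sy": [0, 0, 0, 0, 0, 0], "sz": [0, 0, 0, 0, 0, 0], "turn": [0.015, 0.015, 0.0125, 0.0125, 0.0125, 0]}'

```text
t: 12.0
tool_pos: [0.5187, 0.2016, 0.107]
orientation: [2.499, 1.903, 0.001]
force: [-0.0, 0.2, 1.4]
opening: 0.0493
gripper_force: 25.0
```

```bash
python3 -c "
from h import *
go(.5183,.201,.107,-.165)"
```

```text
t 12.0 pos [0.5187 0.2016 0.107 ] yawy -0.269 delta tool [-0.0007 -0.0002 -0.    ] turn -0.104 F [-0.   0.2  1.4] T [0.02 0.03 0.01] op 0.0493 gf 25.0 q6 0.55
```

Call:
pendant --ticks '{"jaw": [0.04, 0.04, 0.04], "sx": [0, 0, 0], "sy": [0, 0, 0], "sz": [0, 0, 0], "turn": [0.01, 0.01, 0]}'

```text
t: 12.3
tool_pos: [0.5187, 0.2015, 0.1069]
orientation: [2.572, 1.803, 0.001]
force: [0.4, -0.2, 0.7]
opening: 0.0498
gripper_force: 25.0
```

```bash
python3 -c "
from h import *
go(.5183,.201,.107,-.165)"
```

```text
t 12.3 pos [0.5187 0.2015 0.1069] yawy -0.348 delta tool [-0.0006 -0.0002 -0.0001] turn -0.183 F [ 0.4 -0.2  0.7] T [-0.05 -0.08 -0.02] op 0.0498 gf 25.0 q6 0.63
```

It gives freely clockwise, so this flask has the left-hand thread.

Scaled: 0.08 rad / 4 = 0.02.

Call:
pendant --ticks '{"jaw": [0.04, 0.04, 0.04, 0.04, 0.04], "sx": [0, 0, 0, 0, 0], "sy": [0, 0, 0, 0, 0], "sz": [0, 0, 0, 0, 0], "turn": [0.02, 0.02, 0.02, 0.02, 0]}'

```text
t: 12.8
tool_pos: [0.5187, 0.2015, 0.1069]
orientation: [2.827, 1.37, 0.001]
force: [1.5, -0.4, -0.1]
opening: 0.0495
gripper_force: 25.0
```

```bash
python3 -c "
from h import *
go(.5183,.201,.107,-1.38)"
```

```text
t 12.8 pos [0.5187 0.2015 0.1069] yawy -0.668 delta tool [-0.0007  0.     -0.0001] turn 0.712 F [ 1.5 -0.4 -0.1] T [-0.14 -0.23 -0.02] op 0.0495 gf 25.0 q6 0.95
```

Call:
pendant --ticks '{"jaw": [0.04, 0.04, 0.04, 0.04, 0.04, 0.04, 0.04, 0.04, 0.04, 0.04], "sx": [0, 0, 0, 0, 0, 0, 0, 0, 0, 0], "sy": [0, 0, 0, 0, 0, 0, 0, 0, 0, 0], "sz": [0, 0, 0, 0, 0, 0, 0, 0, 0, 0], "turn": [0.02, 0.02, 0.02, 0.02, 0.02, 0.02, 0.02, 0.02, 0.0125, 0]}'

```text
t: 13.8
tool_pos: [0.5191, 0.2011, 0.1075]
orientation: [3.123, 0.336, 0.003]
force: [1.5, -3.2, 4.5]
opening: 0.0492
gripper_force: 25.0
```

```bash
python3 -c "
from h import *
go(.5183,.201,.107,-1.38)"
```

```text
t 13.8 pos [0.5191 0.2011 0.1075] yawy -1.356 delta tool [-0.0008 -0.0001  0.0005] turn 0.024 F [ 1.5 -3.2  4.5] T [-0.69 -0.24  0.09] op 0.0492 gf 25.0 q6 1.63
```

Scaled: -0.004 m / 0.25 = -0.016.

Call:
pendant --ticks '{"jaw": [0.04, 0.04, 0.04, 0.04, 0.04], "sx": [0, 0, 0, 0, 0], "sy": [0, 0, 0, 0, 0], "sz": [-0.016, -0.016, -0.016, 0, 0], "turn": [0, 0, 0, 0, 0]}'

```text
t: 14.3
tool_pos: [0.5186, 0.2017, 0.1193]
orientation: [3.124, 0.333, 0.001]
force: [1.2, -3.0, 1.1]
opening: 0.0494
gripper_force: 25.0
```

Run:
```python
from h import *
go(.5183,.201,.107,-1.38)
c=robot.read_camera("scene")["image"]
cv2.imwrite("pics/z4.png",cv2.resize(c[140:235,265:385,::-1],None,fx=5,fy=5,interpolation=cv2.INTER_CUBIC))
```

```text
t 14.3 pos [0.5186 0.2017 0.1193] yawy -1.358 delta tool [-0.0004  0.0006  0.0123] turn 0.022 F [ 1.2 -3.   1.1] T [-0.3  -0.2   0.03] op 0.0494 gf 25.0 q6 1.64
```

View pics/z4.png

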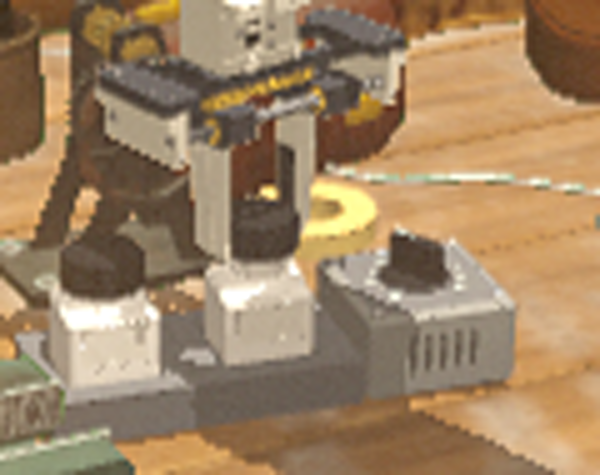

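The cap at crop (265,230) is rising in the jaws, with the neck showing beneath it, and the flask at (260,320) is still seated. I'll lift on.

Scaled: -0.02 m / 0.25 = -0.08, -0.015 m / 0.25 = -0.06.

Call:
pendant --ticks '{"jaw": [0.04, 0.04, 0.04, 0.04, 0.04, 0.04, 0.04, 0.04, 0.04, 0.04, 0.04, 0.04, 0.04, 0.04], "sx": [0, 0, 0, 0, 0, 0, 0, 0, 0, 0, 0, 0, 0, 0], "sy": [0, 0, 0, 0, 0, 0, 0, 0, 0, 0, 0, 0, 0, 0], "sz": [-0.02, -0.02, -0.02, -0.04, -0.06, -0.08, -0.08, -0.06, -0.02, 0, 0, 0, 0, 0], "turn": [0, 0, 0, 0, 0, 0, 0, 0, 0, 0, 0, 0, 0, 0]}'

```text
t: 15.75
tool_pos: [0.518, 0.2016, 0.2182]
orientation: [3.124, 0.332, -0.002]
force: [-0.1, 0.1, -0.6]
opening: 0.0493
gripper_force: 25.0
```

Run:
```python
from h import *
go(.5183,.201,.107,-1.38)
a=robot.read_camera("top")["image"];c=robot.read_camera("scene")["image"]
cv2.imwrite("pics/z5.png",cv2.resize(np.hstack([c[120:235,265:385,::-1],a[150:265,240:350,::-1]]),None,fx=3.4,fy=3.4,interpolation=cv2.INTER_CUBIC))
```

```text
t 15.8 pos [0.518  0.2016 0.2182] yawy -1.359 delta tool [0.0003 0.0006 0.1112] turn 0.021 F [-0.1  0.1 -0.6] T [ 0.01 -0.    0.02] op 0.0493 gf 25.0 q6 1.64
```

View pics/z5.png

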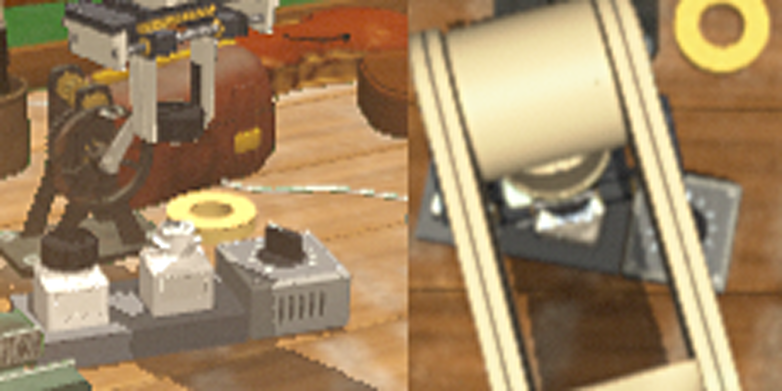

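The cap is held level at (180,122), 11 cm up. The flask stands open and seated at (177,270), the other cap is on, and the dial is untouched.

```bash
python3 -c "
from plant import robot
print(robot.close_job())"
```

```text
the job is handed in; nothing more can be done
None
```

I turned the dial to 40 (to within my measurement error), took the cap off the flask next to it (left-hand thread, opened clockwise), and handed the job in at about 16 s with the cap held level about 11 cm above where it sat.

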